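# Clamp a heat sink with a lift-gate lever

### The job

Lay the heat sink flat in the rectangular nest of the clamping fixture. Then lift the clamp lever by its knob out of the wide parking notch, swing it through the slot in the drum until it stands over the heat sink, and lower it fully into the narrow notch there so that its pad holds the heat sink down. Let go, and leave the capacitor, the flux pot and the roll of tape where they stand.

Things in the scene. Friction and masses are not known exactly. Their poses are not given: they have to be found in the camera images.
- fixture: fixed; grey plate 180x270x10 mm with a steel drum 112 mm across (cap 116), top at 88 mm. Origin: drum axis at table level. The lever leaves the drum on its -x side through a slot: open run at height 66 to 82 mm, notches down to 52 mm: a wide parking notch at swing 0 (0.25 rad of room each side), narrow ones at swing +1.134 and -1.134 rad (2 mm, about 0.04 rad clearance each side).
- nest_flat: rectangular nest fixed on the plate: steel tray 56x44 mm, pocket 46 mm (its x) by 34 (its y), 2 mm clearance round the heat sink laid with its 42 mm length along the nest's x. Origin: centre of underside, 10 mm above the table; pocket floor 6, rim 12 above the origin. Axes parallel to the fixture's; centre at (-49, +104) or (-49, -104) mm in the fixture's frame: the nests may be swapped.
- nest_round: round nest, not to be used, on the plate's other side: tray 48 mm across, 12 mm tall with a 36 mm round pocket. Origin: centre of underside.
- heatsink: black finned heat sink, 30 (x) x 42 (y) x 23 mm (z), fins upward, 0.06 kg. Origin: centre of its underside. Its two outer fins are flat faces 42 mm apart across y, good to grip.
- swing (a joint): lever angle about the drum's vertical axis, rad. At 0 the lever points along the fixture's -x; positive is counter-clockwise from above: +1.134 is over the nest at the fixture's -y side, -1.134 over the one at its +y side. Friction of about 1 N at the knob; stays where left. The notches block it unless the lever is lifted.
- clamp (a joint): lift of the lever, m, straight up: 0 down on a notch floor, about 0.0015 with its pad on the seated heat sink; must exceed 0.014 to pass between notches, stops at 0.020. Weight and a spring pull it down, 5 to 7 N in all.
- clamp_knob (a point): middle of the round upright knob at the lever's outer end: black, 22 mm across, 42 mm tall (21 above and below this point), 165 mm from the drum axis, 88 mm above the table with the lever down. The knob spins freely about its own axis; the top of the lever's steel bar (12 mm wide) is 28 mm below this point.
- clamp_pad (a point): underside of the lever's round pad (24 mm across), 115 mm from the drum axis; 37.5 mm above the table with the lever down on a notch floor (39 mm on the seated heat sink).
- capacitor: bystander: large blue upright capacitor, 32 mm across, 45 mm tall. Origin: centre of its underside.
- flux_pot: bystander: flux pot with a black lid, 42 mm across, 25 mm tall. Origin: centre of its underside.
- blue_tape: bystander: roll of blue tape lying flat, 68 mm across, 19 mm tall. Origin: centre of its underside.
Not all that is in view belongs to the job. Leave any orange or turquoise look-alike of the heatsink alone.

How it is judged:
On the way, in this order (a step that is already met when the one before it is completed fails the run):
1. the heat sink lies flat in the rectangular nest while the lever is still away from it (horizontal distance between heatsink and nest_flat below 0.005 m and z of heatsink in the frame of nest_flat below 0.009 m and angle between heatsink's own z axis and vertical below 0.08 rad and horizontal distance between clamp_pad and nest_flat above 0.06 m), for 0.2 s.
2. the lever is lifted out of its notch (value of joint clamp above 0.013 m), for 0.1 s.
At the end, for the whole second after the job is handed in: Heat sink at rest, flat (0.08 rad, within 3 mm of the pocket floor) in the rectangular nest, within 5 mm of its centre and 0.25 rad of its direction; lever down in the narrow notch over it (lift under 5 mm, pad within 10 mm of the nest centre in plan), not swinging (horizontal distance between heatsink and nest_flat below 0.005 m and z of heatsink in the frame of nest_flat below 0.009 m and angle between heatsink's own z axis and vertical below 0.08 rad and angle between the y axis of heatsink and the x axis of nest_flat, either way round below 0.25 rad and horizontal distance between clamp_pad and nest_flat below 0.01 m and value of joint clamp below 0.005 m and linear speed of heatsink below 0.02 m/s and velocity of joint swing between -0.05 and 0.05 rad/s); the robot touches nothing.
It fails at once if the capacitor, the flux pot or the roll of tape is moved by more than 20 mm (distance of any of capacitor, flux_pot, blue_tape from where it was at the start of the episode above 0.02 m).
It also fails if it takes over 54 s, if anything falls off the work surface, if the arm or the gripper's body presses on something with over 40 N, if the wrist force passes 120 N, or if a joint passes its speed limit or range.

### The arm

A 7-joint arm with a two-finger parallel gripper is mounted at the origin on a cart in front of the work surface, level with it; the furniture and walls round the work are solid. World frame = base frame: x ahead of the robot, y to its left, z up, the work surface at z = 0. Lengths are in m, angles in rad, forces in N, time in s.
With the tool pointing down it reaches from about 0.4 to 0.9 m from the base axis. Payload 5.5 kg.
Tool frame: the origin (TCP) lies midway between the tips of the shut fingers; the grasp point (between the pads) lies 19 mm behind it; z points along the fingers, y is the line along which they close (so a half turn about z gives the same grasp; the last joint's range is limited). The gripper opens to 85 mm and grips with 20 to 120 N. Pads are 22 mm wide; open, the fingers measure 114 mm over their backs; the gripper's body (76 mm by 85 mm) begins 54 mm behind the grasp point. The pads swing forward as they close: fully open they stand 13 mm farther back than shut.
Start: joints at [-0.878, 0.501, -0.427, 1.55, 0.221, 1.138, -0.21], TCP at [0.271, 0.591, 0.231] pointing down, gripper open.
Joint ranges: [-2.88, 2.88], [-0.31, 2.03], [-1.54, 1.56], [0.2, 2.42], [-1.41, 4.55], [0.19, 2.02], [-2.57, 2.57]. Speed limits (rad/s): [2.57, 2.57, 3.14, 3.14, 3.14, 3.14, 3.14].

### API

Orientations are given as a rotation vector (axis times angle).
In Python, from cell import env, vision, close_job gives the robot as it stands.
- The arm moves only by the shell command python3 -m creep 'ROWS' [OPENING] [FORCE]. ROWS is JSON, a list that holds one entry, the list of rows, each a list of 4 numbers: the shift along the tool's x, y, z in mm, then the turn about the tool's z in rad. In form: [[[x, y, z, yaw], ...]]. A call has 1 to 20 rows; each row shifts and turns the commanded pose from where the row before left it, along the tool's axes as they then stand; what a row does not reach is not made up. A row lasts 1/12 s, in which the tool goes at most 41.7 mm and 7.16 degrees, less where a joint would pass 70% of its speed; a pose out of reach is approached as far as the arm can. A call with a gripper value outside its range is refused whole. OPENING is the gripper command: -1 is shut, 1 is fully open, values between are in proportion, set as the call begins (- or left out, the last holds). The fingers move at their own pace and stop on an object; FORCE is the grip in N (left out, the last holds). Time passes only in rows, so rows that do not move let the fingers close. It gives the time, the measured TCP pose, the force, the opening and the grip force at its end, in the units of the state.
- env.get_obs(): the state, without advancing time (a new reading comes with each control period).
- vision.read_camera(name): name is "side" or "top" or "wrist"; returns the picture (420x560x3 uint8, blue, green, red); there is no depth.
- vision.camera_model(name): a dict with "intrinsics" (3x3 intrinsics, pixels), "eye" and "orientation" of the camera in the world. Camera axes: x right, y down, z forward; pixel columns grow to the right and rows downward; lengths in m; the calibration is good to about 2 mm. A picture is of the moment at which its call begins: read the wrist's pose just before it. camera_model takes no time and is no camera call; for the wrist camera it gives the pose at the moment of the call.
- close_job(): hands the job in; it is judged then, once.
The state is a dict: "t": time; "q": joint angles; "qvel": joint speeds; "joint_torque": joint torques, N m; "eef_pos": TCP position; "tcp_rot": TCP orientation; "contact_force": force on the tool from outside, world axes, zero at the start; "torque": the same for the moment, N m; "opening": finger opening in m; "grip_force": force on a finger pad.
Only numpy, scipy, OpenCV 4.12 (cv2) and the standard library are available. Lean on these libraries where they do the work, as an engineer would, in place of code of your own. Each camera call takes 0.05 s, during which the arm holds its last target. There are 200 camera calls.

## Working session

There is one attempt and no reset: what is moved stays moved. The work goes in short steps, Python scripts to look and compute and a shell command to move; the robot and the scene stay as the last step left them, time stands still between calls to the robot, and variables do not carry over. Pictures are saved under pics/ and viewed, at most 12 in all, crops included, and the job is handed in when it is done.

```bash
mkdir -p pics; ls; cat > h.py <<'E'
import numpy as np,cv2
from cell import env,vision
def snap(n,f=None):
    im=vision.read_camera(n)
    if f: cv2.imwrite('pics/'+f,im)
    return im
def R(m):
    o=np.array(m["orientation"],float)
    if o.shape==(3,3): return o
    if o.size==3: return cv2.Rodrigues(o)[0]
    from scipy.spatial.transform import Rotation as S
    return S.from_quat(o).as_matrix()
def ray(m,u,v):
    d=R(m)@np.linalg.inv(np.array(m["intrinsics"]))@np.array([u,v,1.0]);return np.array(m["eye"]),d
def plane(m,u,v,z):
    e,d=ray(m,u,v);return e+d*(z-e[2])/d[2]
def proj(m,p):
    c=R(m).T@(np.array(p)-np.array(m["eye"]));k=np.array(m["intrinsics"])@c;return k[:2]/k[2]
E
python3 - <<'E'
from h import *
o=env.get_obs();print({k:np.round(v,3).tolist() for k,v in o.items()})
a=snap('top','top0.png');b=snap('side','side0.png')
for n in('top','side','wrist'):print(n,vision.camera_model(n))
E
```

```text
pics
{'t': 0.0, 'q': [-0.878, 0.502, -0.427, 1.551, 0.221, 1.138, -0.21], 'qvel': [0.0, 0.0, 0.0, -0.001, -0.0, 0.0, -0.0], 'joint_torque': [0.0, -56.956, -5.816, -28.093, 0.011, 0.013, -0.0], 'eef_pos': [0.271, 0.59, 0.23], 'tcp_rot': [-0.67, -3.069, 0.003], 'contact_force': [-1.169, 0.139, 0.107], 'torque': [0.03, -0.018, 0.01], 'grip_force': 0.0, 'opening': 0.085}
top {'intrinsics': array([[516.39899484,   0.        , 280.18516634],
       [  0.        , 516.39899484, 211.04450252],
       [  0.        ,   0.        ,   1.        ]]), 'eye': array([0.24379006, 0.03170315, 1.41034182]), 'orientation': array([-2.13638977,  2.11583003, -0.22627005])}
side {'intrinsics': array([[471.04157029,   0.        , 279.15657205],
       [  0.        , 471.04157029, 210.8883745 ],
       [  0.        ,   0.        ,   1.        ]]), 'eye': array([ 0.04381112, -0.99100492,  0.51481535]), 'orientation': array([-1.90818836,  0.40410254, -0.27894743])}
wrist {'intrinsics': array([[356.17355643,   0.        , 276.49665443],
       [  0.        , 356.17355643, 212.34933241],
       [  0.        ,   0.        ,   1.        ]]), 'eye': array([0.20137491, 0.62261564, 0.37177309]), 'orientation': array([2.41798778, 1.54969095, 0.23931863])}
```

View pics/top0.png

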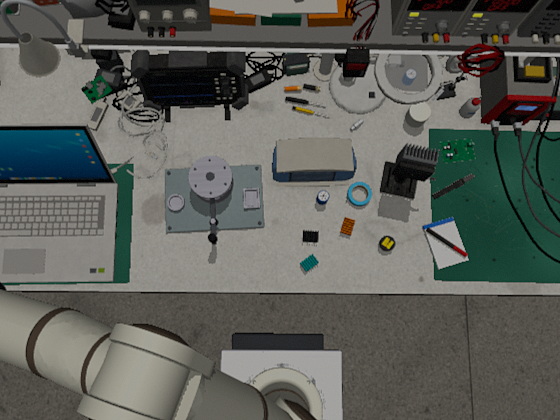

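View pics/side0.png

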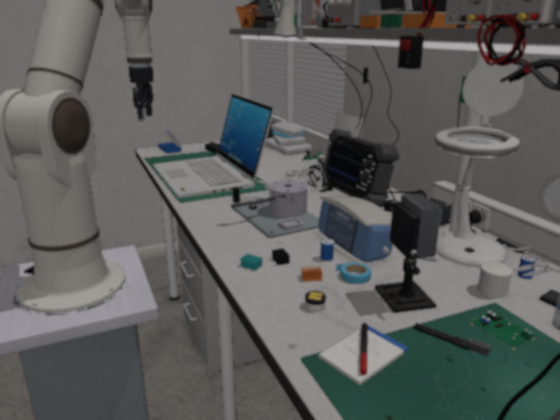

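Candidates for the heat sink in the top view: black block (311,237), orange (347,226), turquoise (309,262), and the other black things, namely knob (212,238), flux lid (387,243) and lamp stand (415,160). I choose the black one at (311,237). The fixture shows its drum at (210,177), the rectangular nest at (251,198) on the right (-y), the round nest at (176,203), and the lever in the parking notch.

```bash
python3 - <<'E'
from h import *
a=cv2.imread('pics/top0.png');m=vision.camera_model('top')
hsv=cv2.cvtColor(a,cv2.COLOR_BGR2HSV)
c=a[150:280,150:410];cv2.imwrite('pics/crop0.png',cv2.resize(c,None,fx=3,fy=3,interpolation=cv2.INTER_CUBIC))
mk=(hsv[...,2]<70).astype(np.uint8)
for n,(x0,y0,x1,y1),z in[('hs',(295,222,326,249),.02),('knob',(203,231,221,246),.109)]:
    w=np.zeros_like(mk);w[y0:y1,x0:x1]=mk[y0:y1,x0:x1]
    cs=max(cv2.findContours(w,0,2)[0],key=cv2.contourArea);r=cv2.minAreaRect(cs)
    b=np.array([plane(m,*p,z)[:2] for p in cv2.boxPoints(r)]);print(n,r,b.mean(0).round(4),b.round(4).tolist())
for n,u,v,z in[('drum',210,177,.088),('nest',251,198,.022),('round',176,203,.022),('c1',165,175,.01),('c2',261,166,.01),('c3',264,227,.01),('c4',168,232,.01),('capac',323,198,.045),('flux',387,243,.025),('tape',360,194,.019)]:
    print(n,plane(m,u,v,z).round(4))
E
```

```text
hs ((310.0, 236.5), (11.0, 14.0), 90.0) [ 0.4495 -0.0722] [[0.4645, -0.0531], [0.4649, -0.0914], [0.4346, -0.0912], [0.4342, -0.0531]]
knob ((212.0, 237.5), (13.0, 8.0), 90.0) [0.4312 0.1834] [[0.4477, 0.1941], [0.4479, 0.1738], [0.4147, 0.1728], [0.4145, 0.193]]
drum [0.5952 0.1965 0.088 ]
nest [0.5545 0.0902 0.022 ]
round [0.538  0.2952 0.022 ]
c1 [0.6201 0.3318 0.01  ]
c2 [0.6497 0.0643 0.01  ]
c3 [0.476  0.0535 0.01  ]
c4 [0.4593 0.3154 0.01  ]
capac [ 0.5517 -0.106   0.045 ]
flux [ 0.4332 -0.2808  0.025 ]
tape [ 0.5701 -0.2115  0.019 ]
```

View pics/crop0.png

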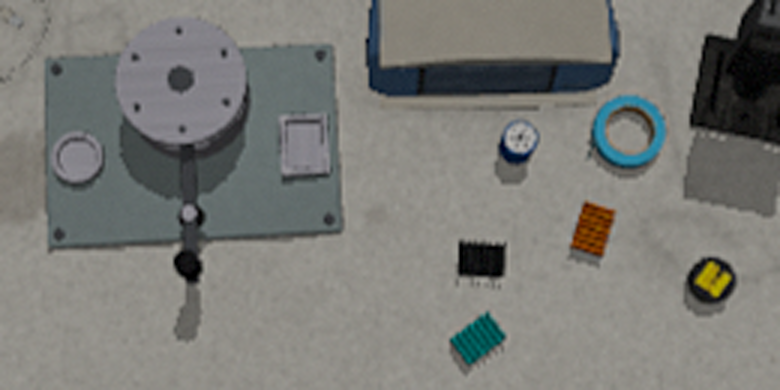

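The crop confirms it: a black finned block at top-image (311,237), with its fins running along the image vertical, so the 42 mm width lies along world y. The fixture yaw is about +0.08. The predicted nest (0.554, 0.089) matches the measured one.

```bash
cat >> h.py <<'E'
def tool():
    o=env.get_obs();return np.array(o['eef_pos']),cv2.Rodrigues(np.array(o['tcp_rot'],float))[0]
def plan(p,ya=None):
    """shift to world point p in tool axes (mm); turn so that tool y has world angle ya (mod pi)"""
    e,r=tool();d=r.T@(np.array(p)-e)*1000
    a=np.arctan2(r[1,1],r[0,1]);s='tcp %s yang %.3f shift %s'%(e.round(4),a,d.round(1))
    if ya is not None:
        t=-(ya-a);t=(t+np.pi/2)%np.pi-np.pi/2;s+=' turn %.3f'%t
    print(s,'tilt',np.round(r[:,2],3))
E
python3 -c "
from h import *
plan([.4495,-.072,.17],1.571)"
```

```text
tcp [0.2706 0.5903 0.2304] yang 1.141 shift [-438.6 -527.4   61.3] turn -0.430 tilt [-0.001 -0.002 -1.   ]
```

```bash
python3 -m creep '[[[-24.4,-29.3,0,0],[-24.4,-29.3,0,0],[-24.4,-29.3,0,0],[-24.4,-29.3,0,0],[-24.4,-29.3,0,0],[-24.4,-29.3,0,0],[-24.4,-29.3,0,0],[-24.4,-29.3,0,0],[-24.4,-29.3,0,0],[-24.4,-29.3,6,0],[-24.4,-29.3,6,0],[-24.4,-29.3,7,0],[-24.4,-29.3,7,0],[-24.4,-29.3,7,0],[-24.4,-29.3,7,0],[-24.4,-29.3,7,0],[-24.4,-29.3,7,0],[-24.4,-29.3,7,0],[0,0,0,0],[0,0,0,0]]]' 1 
python3 -m creep '[[[0,0,0,-0.11],[0,0,0,-0.11],[0,0,0,-0.11],[0,0,0,-0.1],[0,0,0,0],[0,0,0,0],[0,0,0,0]]]'
python3 - <<'E'
from h import *
m=vision.camera_model('wrist');a=snap('wrist','w1.png')
plan([.4495,-.072,.17],1.571)
print(proj(m,[.4495,-.072,.02]),m['eye'],env.get_obs()['t'],env.get_obs()['q'])
E
```

```text
t: 1.77
eef_pos: [0.4498, -0.0738, 0.1696]
tcp_rot: [-0.678, -3.066, 0.001]
contact_force: [-0.4, -0.2, -0.6]
opening: 0.0853
grip_force: 0.0
t: 2.35
eef_pos: [0.4502, -0.0707, 0.1704]
tcp_rot: [-0.002, -3.142, -0.0]
contact_force: [-0.3, 0.5, 0.2]
opening: 0.0856
grip_force: 0.0
tcp [ 0.4502 -0.0708  0.1703] yang 1.570 shift [ 0.7 -1.2  0.3] turn -0.001 tilt [-0.  0. -1.]
[275.02407767 192.9311502 ] [ 0.37377734 -0.0708691   0.31176831] 2.4 [ 0.15762426  0.20608702 -0.0672186   2.08940301  0.01809973  0.84671879
  1.64959231]
```

View pics/w1.png

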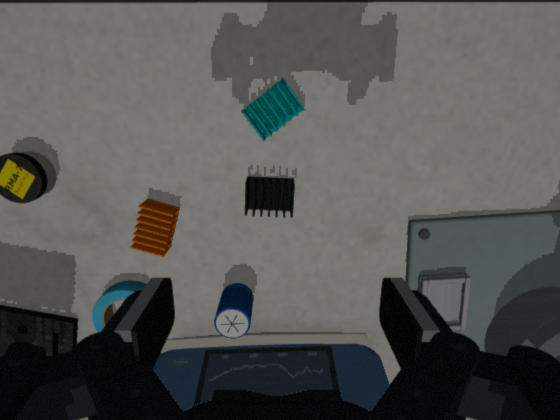

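Wrist view: the black heat sink spans columns 245–295 and rows 176–217. The turquoise and orange ones are at (273,108) and (155,227), and the nest is at (442,298).

```bash
python3 - <<'E'
from h import *
m=vision.camera_model('wrist');a=cv2.imread('pics/w1.png')
g=a.max(2);w=np.zeros(g.shape,np.uint8);w[168:225,235:305]=(g[168:225,235:305]<60)
w=cv2.morphologyEx(w,cv2.MORPH_OPEN,np.ones((3,3)))
ys,xs=np.where(w);print(xs.min(),xs.max(),ys.min(),ys.max())
for r in range(174,220,5):
    c=np.where(w[r])[0]
    if len(c): print(r,c.min(),c.max()+1)
for u,v,z in[(xs.min(),ys.max()+1,.023),(xs.max()+1,ys.max()+1,.023),(xs.min(),ys.min(),0.0),(xs.max()+1,ys.min(),0.0)]:print(plane(m,u,v,z).round(4))
# nest rim
h=g.copy();n=a[265:335,405:480];print([plane(m,u,v,.022).round(4).tolist() for u,v in((419,277),(467,273),(468,325),(421,328))])
E
```

```text
245 294 176 213
179 246 294
184 245 295
189 245 294
194 245 294
199 245 294
204 245 294
209 245 293
[ 0.4672 -0.0979  0.023 ]
[ 0.4673 -0.0553  0.023 ]
[ 0.4391 -0.099   0.    ]
[ 0.4392 -0.0545  0.    ]
[[0.528, 0.058, 0.022], [0.5241, 0.1009, 0.022], [0.579, 0.1106, 0.022], [0.5822, 0.0664, 0.022]]
```

```bash
python3 -m creep '[[[-4.3,-5.8,26,0],[0,0,30,0],[0,0,30,0],[0,0,30,0],[0,0,25,0],[0,0,17,0],[0,0,10,0],[0,0,0,0],[0,0,0,0]]]' 1 40
python3 -m creep '[[[0,0,0,0],[0,0,0,0],[0,0,0,0],[0,0,0,0],[0,0,0,0],[0,0,0,0],[0,0,0,0],[0,0,0,0]]]' -1 40
```

```text
t: 3.15
eef_pos: [0.4546, -0.0772, 0.0023]
tcp_rot: [-0.0, -3.141, -0.0]
contact_force: [0.1, 0.4, 0.3]
opening: 0.0852
grip_force: 0.0
t: 3.82
eef_pos: [0.4556, -0.0775, 0.0036]
tcp_rot: [0.0, 3.14, -0.0]
contact_force: [-2.7, 0.5, 7.3]
opening: 0.0411
grip_force: 39.4
```

```bash
python3 -m creep '[[[0,0,-15,0],[0,0,-25,0],[0,0,-30,0],[0,0,-30,0],[0,0,-30,0],[-12,20,0,0],[-18,30,0,0],[-18,30,0,0],[-18,30,0,0],[-18,30,0,0],[-14,25,0,0],[0,0,0,0]]]'
python3 -m creep '[[[0,0,0,0.115],[0,0,0,0.115],[0,0,0,0.115],[0,0,0,0.115],[0,0,0,0.115],[0,0,0,0.115],[0,0,0,0.115],[0,0,0,0.115],[0,0,0,0.115],[0,0,0,0.115],[0,0,0,0.115],[0,0,0,0.115],[0,0,0,0.11],[0,0,0,0],[0,0,0,0],[0,0,0,0]]]'
python3 - <<'E'
from h import *
m=vision.camera_model('wrist');a=snap('wrist','w2.png');snap('top','top2.png')
plan([.554,.088,.13],.08)
print(proj(m,[.554,.088,.022]),m['eye'],env.get_obs()['t'],env.get_obs()['q'].round(2))
E
```

```text
t: 4.82
eef_pos: [0.5552, 0.0955, 0.1333]
tcp_rot: [-0.012, 3.138, 0.007]
contact_force: [0.0, 1.2, -0.1]
opening: 0.041
grip_force: 40.8
t: 6.15
eef_pos: [0.5525, 0.0877, 0.1325]
tcp_rot: [-2.126, -2.313, -0.0]
contact_force: [0.3, -0.7, 0.2]
opening: 0.0408
grip_force: 40.7
tcp [0.5525 0.0877 0.1324] yang 0.083 shift [0.2 1.5 2.4] turn 0.003 tilt [ 0.  0. -1.]
[277.00711444 208.62296012] [0.54719277 0.16481924 0.27388849] 6.25 [-0.37  0.43  0.21  1.88 -0.12  0.84 -0.02]
```

View pics/w2.png

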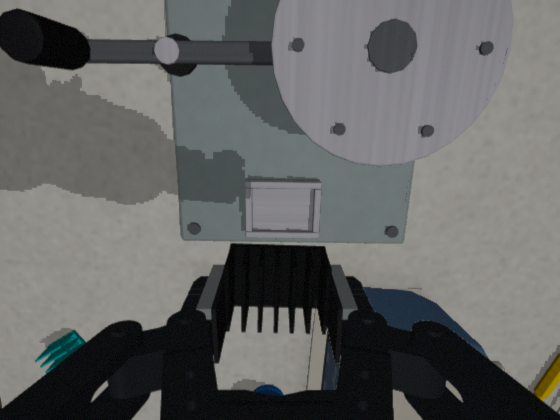

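Wrist view: the nest rim spans about columns 246–321 and rows 179–238. The held heat sink's front lower edge is at row 244, columns about 231–326. The lever knob is at (30,38) and the drum centre at (392,46).

```bash
python3 - <<'E'
from h import *
a=cv2.imread('pics/w2.png')
c=np.vstack([cv2.resize(a[170:250,220:340],None,fx=4,fy=4,interpolation=cv2.INTER_CUBIC)])
cv2.imwrite('pics/w2c.png',c)
m=vision.camera_model('wrist')
for n,u,v,z in[('drum',392,46,.088),('sinkL',231,244,.1288),('sinkR',326,244,.1288)]:print(n,plane(m,u,v,z).round(4))
g=cv2.cvtColor(a,6).astype(int)
print(g[208,238:330].tolist());print(g[172:246,283].tolist())
E
```

```text
drum [0.6003 0.1934 0.088 ]
sinkL [0.5324 0.1027 0.1288]
sinkR [0.574  0.1061 0.1288]
[109, 81, 78, 80, 79, 78, 79, 90, 126, 134, 133, 133, 131, 117, 105, 132, 134, 134, 135, 134, 134, 134, 135, 134, 135, 135, 135, 135, 134, 135, 136, 136, 136, 135, 134, 135, 135, 136, 136, 136, 136, 135, 135, 136, 136, 136, 136, 135, 136, 135, 136, 135, 136, 136, 137, 136, 136, 136, 136, 136, 136, 137, 137, 136, 137, 136, 136, 137, 136, 136, 132, 101, 95, 95, 92, 71, 110, 131, 134, 135, 134, 129, 103, 112, 113, 113, 115, 112, 113, 113, 114, 114]
[114, 113, 113, 113, 111, 107, 80, 64, 66, 77, 113, 133, 135, 134, 133, 129, 116, 129, 131, 131, 133, 132, 131, 131, 131, 131, 132, 131, 133, 134, 135, 136, 133, 132, 134, 135, 136, 134, 134, 135, 135, 134, 131, 131, 131, 132, 131, 132, 130, 129, 131, 134, 135, 136, 133, 132, 132, 122, 76, 72, 100, 128, 135, 136, 132, 127, 109, 110, 106, 106, 130, 140, 112, 40]
```

View pics/w2c.png

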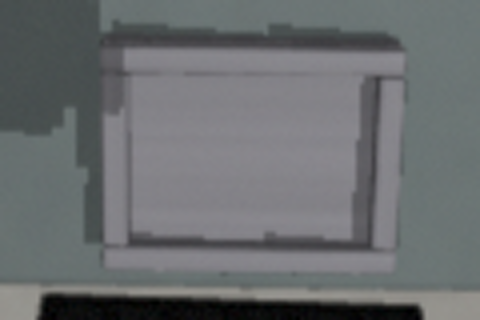

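```bash
python3 - <<'E'
from h import *
m=vision.camera_model('wrist')
P=np.array([plane(m,u,v,.022) for u,v in((245.5,181.3),(321.3,182.5),(319,237.5),(246,236.3))])[:,:2]
print(P.round(4).tolist(),P.mean(0));d=P[1]-P[0]+P[2]-P[3];print(np.arctan2(d[1],d[0]),[np.linalg.norm(P[i]-P[i-1]).round(4) for i in range(4)])
c,s=np.cos(.083),np.sin(.083);Rz=np.array([[c,-s],[s,c]])
print('drum from nest',P.mean(0)-Rz@[-.049,-.104], 'nest from drum',np.array([.6003,.1934])+Rz@[-.049,-.104])
E
```

```text
[[0.5297, 0.1067], [0.5844, 0.1103], [0.5877, 0.0677], [0.5324, 0.0642]] [0.55855343 0.08722367]
0.06473432105005583 [np.float64(0.0426), np.float64(0.0548), np.float64(0.0427), np.float64(0.0554)]
drum from nest [0.59876266 0.19492798] nest from drum [0.56009078 0.08569569]
```

```bash
python3 -c "
from h import *
plan([.5561,.0855,.038],.075)"
```

```text
tcp [0.5525 0.0877 0.1324] yang 0.083 shift [-2.5  3.4 94.4] turn 0.008 tilt [ 0.  0. -1.]
```

```bash
python3 -m creep '[[[-2.5,3.4,10,0.008],[0,0,20,0],[0,0,25,0],[0,0,20,0],[0,0,14,0],[0,0,5.4,0],[0,0,0,0],[0,0,0,0]]]'
python3 - <<'E'
from h import *
m=vision.camera_model('wrist');a=snap('wrist','w3.png')
plan([.5561,.0855,.038],.075)
print(proj(m,[.556,.087,.022]))
cv2.imwrite('pics/w3c.png',cv2.resize(a[200:400,180:380],None,fx=3,fy=3,interpolation=cv2.INTER_CUBIC))
E
```

```text
t: 6.92
eef_pos: [0.5564, 0.0852, 0.0378]
tcp_rot: [-2.139, -2.301, 0.0]
contact_force: [0.1, 0.9, -0.7]
opening: 0.041
grip_force: 40.7
tcp [0.5569 0.0854 0.0384] yang 0.073 shift [ 0.2 -0.8  0.4] turn -0.002 tilt [ 0.001  0.    -1.   ]
[273.59259514 262.62762588]
```

View pics/w3c.png

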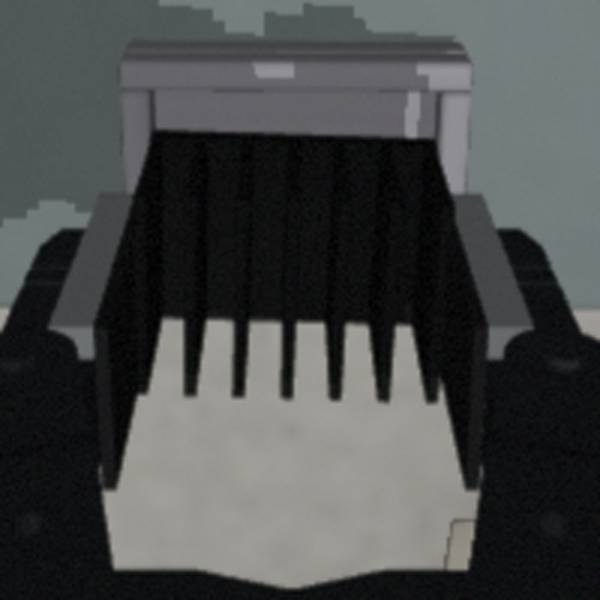

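The lower corners of the heat sink, crop (152,131) and (438,139), are centred sideways in the pocket edges at columns 153 and 437. Its edge is turned about 0.02 clockwise relative to the rim.

```bash
python3 - <<'E'
from h import *
m=vision.camera_model('wrist')
f=lambda x,y,z:plane(m,180+x/3,200+y/3,z).round(4)
for z in(.033,.0345,.036):print('sink',z,f(152,131,z),f(438,139,z))
print('rim outer',f(120,62,.022),f(472,62,.022),'inner',f(153,90,.022),f(437,90,.022))
e,r=tool();print(r[:,0],e)
for z in(.0345,):print('sink back bottom?',f(162,318,z),f(412,324,z))
E
```

```text
sink 0.033 [0.5366 0.1    0.033 ] [0.5791 0.1018 0.033 ]
sink 0.0345 [0.5368 0.1007 0.0345] [0.5788 0.1024 0.0345]
sink 0.036 [0.5369 0.1013 0.036 ] [0.5785 0.103  0.036 ]
rim outer [0.5301 0.1066 0.022 ] [0.5849 0.1105 0.022 ] inner [0.5354 0.1023 0.022 ] [0.58   0.1055 0.022 ]
[-7.28804276e-02  9.97340682e-01  8.10551490e-05] [0.55689947 0.08536592 0.03840153]
sink back bottom? [0.5394 0.0693 0.0345] [0.5783 0.071  0.0345]
```

Aligned in plan to within 1 mm. I'll correct the yaw by -0.03 and lower.

```bash
python3 -m creep '[[[0,0,0,-0.03],[0,0,0,0],[0,0,4,0],[0,0,4,0],[0,0,3,0],[0,0,3,0],[0,0,2,0],[0,0,1.5,0],[0,0,0,0],[0,0,0,0]]]'
python3 -c "
from h import *
plan([.5569,.0854,.0196],.1);o=env.get_obs();print(o['contact_force'])"
```

```text
t: 7.8
eef_pos: [0.5559, 0.0854, 0.0206]
tcp_rot: [-2.104, -2.332, 0.001]
contact_force: [-1.9, 0.1, 4.5]
opening: 0.0404
grip_force: 44.0
tcp [0.5559 0.0854 0.0206] yang 0.103 shift [-0.1  1.   1. ] turn 0.003 tilt [-0.001  0.    -1.   ]
[-1.94139015  0.07460474  4.51631126]
```

```bash
python3 -m creep '[[[0,0,1,0],[0,0,0,0],[0,0,0,0]]]' && python3 -m creep '[[[0,0,0,0],[0,0,0,0],[0,0,0,0],[0,0,0,0],[0,0,-8,0],[0,0,-20,0],[0,0,-30,0],[0,0,-35,0],[0,0,-27,0],[0,0,0,0],[0,0,0,0]]]' 1
python3 - <<'E'
from h import *
m=vision.camera_model('wrist');a=snap('wrist','w4.png')
plan([.5569,.0854,.13],.083);print(proj(m,[.5589,.0867,.016]),env.get_obs()['t'])
E
```

```text
t: 8.05
eef_pos: [0.5559, 0.0854, 0.0205]
tcp_rot: [-2.104, -2.332, 0.0]
contact_force: [-5.2, -1.2, 13.0]
opening: 0.0411
grip_force: 48.9
t: 8.97
eef_pos: [0.5579, 0.0858, 0.1419]
tcp_rot: [2.102, 2.331, 0.006]
contact_force: [0.4, 0.3, -0.2]
opening: 0.0853
grip_force: 0.0
tcp [0.5564 0.0856 0.1402] yang 0.103 shift [-0.3  0.4 10.2] turn 0.020 tilt [ 0.001  0.001 -1.   ]
[275.68685138 202.18937935] 9.0167
```

View pics/w4.png

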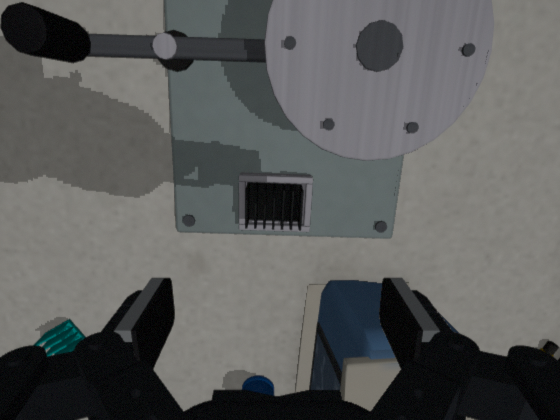

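The heat sink sits inside the pocket at (275,204), and the lever is still at (30..265,47), clear of it. Next is the knob.

```bash
python3 -m creep '[[[10,-10,-15,0],[20,-22,-15,0],[26,-27,0,0],[26,-27,0,0],[18,-19,0,0],[8,-10,0,0],[0,0,0,0],[0,0,0,0]]]' 0.3
python3 - <<'E'
from h import *
m=vision.camera_model('wrist');a=snap('wrist','w5.png')
plan([.431,.1815,.066],.103);print(proj(m,[.431,.1815,.109]),proj(m,[.431,.1815,.067]))
g=a.max(2);w=(g<45).astype(np.uint8);w[290:]=0
n,l,s,c=cv2.connectedComponentsWithStats(w)
for i in range(1,n):
    if s[i,4]>150:print(s[i],c[i].round(1))
print(env.get_obs()['t'])
E
```

```text
t: 9.68
eef_pos: [0.4296, 0.181, 0.1684]
tcp_rot: [-2.102, -2.334, 0.003]
contact_force: [-0.3, -0.8, 0.3]
opening: 0.0555
grip_force: 0.0
tcp [0.4306 0.1804 0.1687] yang 0.103 shift [  1.1   0.6 102.7] turn 0.000 tilt [-0.001 -0.001 -1.   ]
[277.08830491 233.09393531] [277.10373861 212.00004396]
[  49   97   84  159 1538] [120.7 182.3]
[   0  189   27  101 1978] [ 10.3 243.4]
[300 189 148  20 540] [365.8 200.1]
[ 268  199   34   48 1335] [283.5 222.4]
[197 268  16  22 233] [206.2 280.4]
[341 268  16  22 243] [346.8 280.4]
9.7333
```

View pics/w5.png

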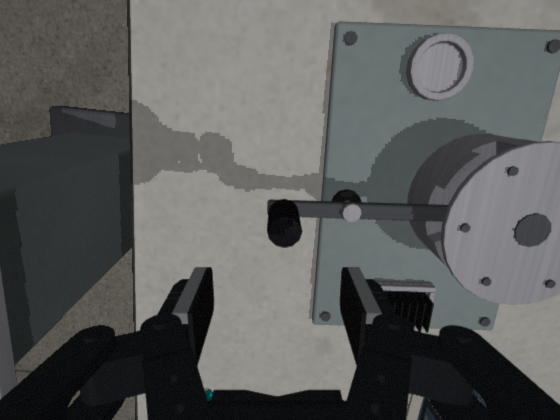

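The knob top is at about (284,229) in the wrist view, a couple of mm from the predicted point. The heat sink is in its nest at (407,308). Next I descend around the knob.

```bash
python3 -m creep '[[[2.5,2,12,0],[0,0,22,0],[0,0,22,0],[0,0,20,0],[0,0,15,0],[0,0,10,0],[0,0,1.5,0],[0,0,0,0]]]' && python3 -m creep '[[[0,0,0,0],[0,0,0,0],[0,0,0,0],[0,0,0,0],[0,0,0,0],[0,0,0,0]]]' -1 60
python3 -c "
from h import *
plan([.431,.1815,.066],.103);print(env.get_obs()['torque'])"
```

```text
t: 10.4
eef_pos: [0.4326, 0.1828, 0.0662]
tcp_rot: [-2.106, -2.331, 0.003]
contact_force: [0.7, 0.6, 0.4]
opening: 0.0556
grip_force: 0.0
t: 10.9
eef_pos: [0.4337, 0.1842, 0.0677]
tcp_rot: [2.103, 2.332, 0.004]
contact_force: [2.3, -0.2, 0.7]
opening: 0.0207
grip_force: 58.7
tcp [0.4337 0.1842 0.0677] yang 0.103 shift [-2.4 -3.   1.6] turn -0.000 tilt [ 0.003  0.001 -1.   ]
[-0.00482293 -0.67480567 -0.01838162]
```

```bash
python3 -m creep '[[[0,0,-3,0],[0,0,-4,0],[0,0,-4,0],[0,0,-4,0],[0,0,-2.5,0],[0,0,0,0],[0,0,0,0],[0,0,0,0]]]'
python3 - <<'E'
from h import *
o=env.get_obs();e,r=tool();print(e,o['contact_force'],o['opening'])
# arc in tool axes; knob at TCP, drum estimates
for D in([.5952,.1955],):
    D=np.array(D);k=e[:2]-D;print('rad',np.hypot(*k),'lever angle',np.arctan2(-k[1],-k[0]))
    yaw=.09;a0=np.arctan2(-k[1],-k[0]);a1=yaw+1.134
    n=14;A=np.linspace(a0,a1,n+1);R0=.165
    P=D-R0*np.c_[np.cos(A),np.sin(A)]
    d=np.diff(P,axis=0);t=np.c_[d,np.zeros(n)]@r*1000
    print(A.round(3),P[-1]);print(t.round(1)[:,:2].tolist())
E
```

```text
t: 11.57
eef_pos: [0.4339, 0.184, 0.0846]
tcp_rot: [2.103, 2.332, 0.004]
contact_force: [7.1, 1.1, -5.9]
opening: 0.0207
grip_force: 58.9
[0.43386464 0.18404376 0.08457587] [ 7.05005577  1.0867126  -5.93374767] 0.020736014371301945
rad 0.16174159651756057 lever angle 0.07088987022114743
[0.071 0.153 0.236 0.318 0.4   0.483 0.565 0.647 0.73  0.812 0.895 0.977
 1.059 1.142 1.224] [0.53911871 0.04032304]
[[-13.6, 0.1], [-13.5, 1.2], [-13.4, 2.4], [-13.1, 3.4], [-12.8, 4.5], [-12.4, 5.6], [-11.9, 6.6], [-11.3, 7.5], [-10.7, 8.4], [-9.9, 9.3], [-9.1, 10.1], [-8.3, 10.8], [-7.4, 11.4], [-6.4, 12.0]]
```

```bash
python3 -m creep '[[[-6.8,0,0,0],[-6.8,0,0,0],[-6.8,0.6,0,0],[-6.8,0.6,0,0],[-6.7,1.2,0,0],[-6.7,1.2,0,0],[-6.5,1.7,0,0],[-6.5,1.7,0,0],[-6.4,2.2,0,0],[-6.4,2.2,0,0],[-6.2,2.8,0,0],[-6.2,2.8,0,0],[-6,3.3,0,0],[-6,3.3,0,0],[0,0,0,0],[0,0,0,0]]]'
python3 - <<'E'
from h import *
o=env.get_obs();e,r=tool();print(e,o['contact_force'],o['opening'])
D=np.array([.598,.1962]);k=e[:2]-D;print('rad',np.hypot(*k),'ang',np.arctan2(-k[1],-k[0]))
E
```

```text
t: 12.9
eef_pos: [0.4666, 0.097, 0.0845]
tcp_rot: [2.103, 2.332, 0.004]
contact_force: [5.9, 3.0, -6.0]
opening: 0.0203
grip_force: 58.9
[0.46661916 0.09696943 0.08452276] [ 5.92462241  2.96625726 -5.95008508] 0.020278831315860647
rad 0.16464395444073013 ang 0.646877815141233
```

```bash
python3 -m creep '[[[-5.7,3.7,0,0],[-5.7,3.7,0,0],[-5.4,4.2,0,0],[-5.4,4.2,0,0],[-5,4.6,0,0],[-5,4.6,0,0],[-4.6,5,0,0],[-4.6,5,0,0],[-4.2,5.4,0,0],[-4.2,5.4,0,0],[-3.7,5.7,0,0],[-3.7,5.7,0,0],[-3,5.7,0,0],[-2.2,4.3,0,0],[0,0,0,0],[0,0,0,0],[0,0,0,0]]]'
python3 - <<'E'
from h import *
from scipy.optimize import least_squares
o=env.get_obs();e,r=tool();print(e,o['contact_force'],o['opening'])
P=np.array([[.4339,.184],[.4666,.0970],e[:2]])
D=least_squares(lambda c:np.hypot(*(P-c).T)-.165,[.598,.196]).x;print('drum',D)
k=e[:2]-D;print('ang',np.arctan2(-k[1],-k[0]));snap('wrist','w6.png')
n=np.array([.5588,.0868]);print('nest dir from drum',np.arctan2(*(D-n)[::-1]),np.hypot(*(D-n)))
E
```

```text
t: 14.32
eef_pos: [0.5375, 0.0429, 0.0835]
tcp_rot: [-2.1, -2.333, 0.0]
contact_force: [3.2, 4.1, -5.7]
opening: 0.0209
grip_force: 59.0
[0.53750825 0.04294387 0.08348334] [ 3.22564724  4.08855973 -5.72915332] 0.020855625779188897
drum [0.5984287 0.1962695]
ang 1.1925961570017511
nest dir from drum 1.2234653510312985 0.11642166948950229
```

View pics/w6.png

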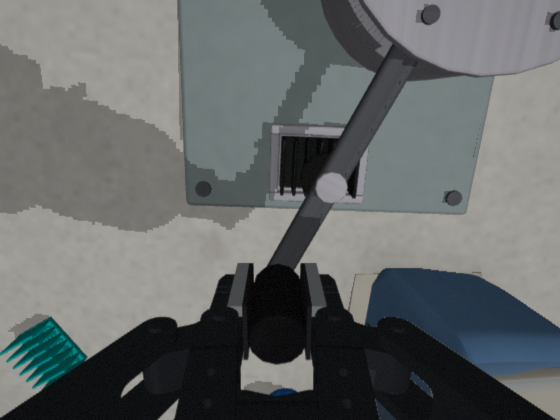

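The lever is over the heat sink (the post is at (331,187), and the rest of the bar is plain to see). It measures 1.193 against a notch near 1.22, so I nudge it and lower.

```bash
python3 -m creep '[[[-1,1.9,0,0],[-0.9,1.9,0,0],[0,0,0,0],[0,0,2,0],[0,0,2,0],[0,0,2,0],[0,0,0,0]]]'
python3 - <<'E'
from h import *
o=env.get_obs();e,r=tool();print(e,o['contact_force'])
k=e[:2]-[.5984,.1963];print('ang',np.arctan2(-k[1],-k[0]))
E
```

```text
t: 14.95
eef_pos: [0.5412, 0.0415, 0.0773]
tcp_rot: [-2.1, -2.333, 0.0]
contact_force: [1.7, 5.3, -6.0]
opening: 0.0206
grip_force: 59.0
[0.54116202 0.0414648  0.07728502] [ 1.73703972  5.26353764 -6.0437298 ]
ang 1.2167064141837713
```

```bash
python3 -m creep '[[[0,0,2,0],[0,0,2,0],[0,0,2,0],[0,0,1.5,0],[0,0,1,0],[0,0,0.5,0],[0,0,0,0],[0,0,0,0]]]'
python3 - <<'E'
from h import *
o=env.get_obs();e,r=tool();print(e,o['contact_force'])
k=e[:2]-[.5984,.1963];print('ang',np.arctan2(-k[1],-k[0]))
E
```

```text
t: 15.62
eef_pos: [0.5415, 0.0412, 0.0696]
tcp_rot: [-2.101, -2.332, -0.0]
contact_force: [-1.4, 6.2, 2.4]
opening: 0.0205
grip_force: 60.0
[0.54153148 0.04115225 0.06961179] [-1.43209208  6.23600752  2.43461518]
ang 1.21945943320171
```

Lift is about 1.9 mm and the load has reversed, so the pad is on the heat sink. I'll release with a partial opening and go straight up.

```bash
python3 -m creep '[[[0,0,0,0],[0,0,0,0],[0,0,0,0],[0,0,0,0],[0,0,-10,0],[0,0,-20,0],[0,0,-30,0],[0,0,-35,0],[0,0,-30,0],[0,0,0,0],[0,0,0,0],[0,0,0,0]]]' 0.06
python3 - <<'E'
from h import *
m=vision.camera_model('wrist');a=snap('wrist','w7.png');b=snap('side');o=env.get_obs();print(o['eef_pos'],o['t'],o['contact_force'])
t=snap('top')
cv2.imwrite('pics/fin.png',np.hstack([cv2.resize(a[60:360,130:530],(400,300)),cv2.resize(t[150:270,150:310],(400,300))]))
k=np.array([.5984,.1963])-.165*np.array([np.cos(1.22),np.sin(1.22)])
for h in(.109,.111,.125):print(proj(m,[*k,h]))
E
```

```text
t: 16.62
eef_pos: [0.5422, 0.039, 0.1947]
tcp_rot: [2.104, 2.333, 0.0]
contact_force: [-0.2, -0.3, 0.4]
opening: 0.0452
grip_force: 0.0
[0.54140707 0.03904455 0.19335824] 16.7167 [-1.19837254 -0.44593191 -0.45034128]
[274.32275419 216.29968568]
[274.30623842 217.24062349]
[274.18275376 224.27580474]
```

View pics/fin.png

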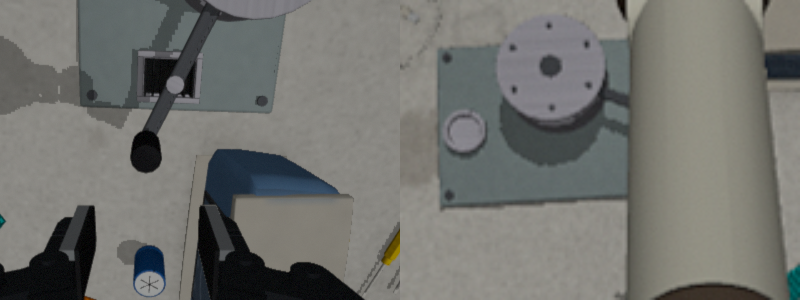

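The lever stands over the seated heat sink. The knob top at wrist (276,217) matches the predicted lowered position (274,217), and the gripper is clear. I'm handing the job in.

```bash
python3 -c "
from cell import close_job
print(close_job())"
```

```text
the job is handed in; nothing more can be done
None
```

I laid the heat sink flat in the rectangular nest and swung the lever over it, lowered into the narrow notch so its pad holds the heat sink down. The gripper let go, and I handed the job in at about 17 s; no pass/fail verdict came back.

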